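Change over the clay press: empty its catch tray and reset the pressing depth

ROBOT

A 6-joint arm with a two-finger parallel gripper is mounted at the origin on the work surface. World frame = base frame: x ahead of the robot, y to its left, z up, the work surface at z = 0. Lengths are in mm, angles in rad, forces in N, time in s.
With the tool pointing down it reaches from about 225 to 725 mm from the base axis. Payload 3.1 kg.
Tool frame: the origin (TCP) lies midway between the tips of the shut fingers; the grasp point (between the pads) lies robot.grip_depth behind it (robot.grip_depth is the distance from the TCP to the grasp point, in mm); z points along the fingers, y is the line along which they close (so a half turn about z gives the same grasp; the last joint's range is limited). The gripper opens to 85 mm and grips with 20 to 120 N. Pads are 22 mm wide; open, the fingers measure 114 mm over their backs; the gripper's body (76 mm by 85 mm) begins 54 mm behind the grasp point. The pads swing forward as they close: fully open they stand 13 mm farther back than shut.
Start: joints at [-1.472, 0.048, 0.099, 1.622, 0, 1.443], TCP at [118.037, -511.551, 207.512] pointing down, gripper open.
Joint ranges: [-2.91, 2.91], [-0.99, 1.94], [-1.21, 1.42], [-2.12, 2.29], [-1.49, 1.47], [-3.14, 3.14]. Speed limits (rad/s): [2.79, 2.79, 3.14, 3.14, 3.14, 3.14].

INTERFACE

Orientations are given as a unit quaternion [w, x, y, z].
In Python, from bench import robot, optics gives the robot as it stands. The module is installed in compiled form; this text tells all that it offers.
- The arm moves only by the shell command python3 -m jog 'ROWS' [FORCE]. ROWS is a JSON object of lists of equal length, an entry for each row: "slide": the shift along the tool's x, y, z in units of 30 mm (1.0 is 30 mm), a list of three; "turn": the turn, a rotation vector about the tool's x, y, z in units of 6 degrees (1.0 is 6 degrees), a list of three; "claw": the finger opening in mm, from 0 to 85.4. In form: {"slide": [[dx, dy, dz], ...], "turn": [[ax, ay, az], ...], "claw": [claw, ...]}. A call has 1 to 12 rows; each row is the pose to reach, as a shift and turn from the pose commanded when the call began, along the tool's axes at that moment; what a row does not reach only later rows make up. A row lasts 1/8 s, in which the tool goes at most 62.5 mm and 10.7 degrees, less where a joint would pass 70% of its speed; a pose out of reach is approached as far as the arm can. A call with a gripper value outside its range is refused whole. The fingers move at their own pace and stop on an object; FORCE is the grip in N (left out, the last holds). Time passes only in rows, so rows that repeat a pose let the fingers close. It gives the time, the measured TCP pose, the force, the opening and the grip force at its end, in the units of the state.
- robot.observe(): the state, without advancing time (a new reading comes with each control period).
- optics.get_image(name): name is "scene" or "top" or "wrist"; returns the picture (400x640x3 uint8, red, green, blue); there is no depth.
- optics.camera_model(name): a dict with "fovy" (degrees; the focal length in pixels is half the picture's height over the tangent of half this angle, whatever the lens; pixels are square), "cx", "cy" (the principal point, pixels), "R" (3x3) and "t" (3): a world point X has camera coordinates R X + t; the wrist camera has in their place "T_tool_cam" (4x4, takes a point from camera to tool coordinates, whose origin is the TCP and whose axes are the flange's). Camera axes: x right, y down, z forward; pixel columns grow to the right and rows downward; lengths in mm; the calibration is good to about 2 mm. A picture is of the moment at which its call begins: read the wrist's pose just before it. camera_model takes no time and is no camera call.
- robot.close_job(): hands the job in; it is judged then, once.
Trained networks look in the newest picture that a camera, given by its name, has taken for a name from the list of things; names that differ only in an ending like _2 or _b are one class to them, and where a whole thing is asked for, a point or a joint stands for the part that bears it (a point fixed in the world has none). Each returns a list of dicts, best first, with "p" (0 to 1); they miss things now and then, are a little off and sometimes report something else, mostly with a low value. They report only what shows in the picture. A call takes as long as a camera call. They do not tell look-alikes from the thing itself.
- optics.look_for(camera, thing): "box" ([centre column, centre row, width, height] in pixels, round what is visible of it).
- optics.outline_of(camera, thing): "pixels" (400x640 bool, what is visible of it) and "box" ([centre column, centre row, width, height] in pixels, round what is visible of it).
- optics.pinpoint(camera, thing): "point" ([row, column] in pixels: a listed point, or the origin of a listed thing).
The state is a dict: "t": time; "q": joint angles; "joint_vel": joint speeds; "joint_efforts": joint torques, N m; "ee_pos": TCP position; "tool_rot": TCP orientation; "wrist_force": force on the tool from outside, world axes, zero at the start; "torque": the same for the moment, N m; "grip_width": opening from 0.0 (shut) to 1.0 (fully open); "gripper_force": force on a finger pad.
Only numpy, scipy, OpenCV 4.12 (cv2) and the standard library are available. Lean on these libraries where they do the work, as an engineer would, in place of code of your own. Each camera call takes 0.05 s, during which the arm holds its last target. There are 200 camera calls.

TASK

Stop the press by pulling its run lever right over towards the robot. With it stopped, move every finished lid from the catch tray into the grey tote, each lying flat on the tote's floor, handle up, none on top of another, and turn the depth knob until its white pointer lines up with the black index mark on the ring around it. Then push the lever right back over to run, leaving the other things on the table where they are.

Things in the scene. Friction and masses are not known exactly. Their poses are not given: they have to be found in the camera images.
- run_lever (a joint): the press's run lever, a 70 mm steel rod with a black 26 mm ball on the control box; 1.0 = run (leaning away from the robot), 0 = stop (leaning 0.5 rad to the robot's side); it swings 0.5 rad either side of upright about a pivot 72 mm above the table and stays where it is left
- run_lever_tip (a point): centre of the lever's ball, about 133 mm above the table at either end of its swing; the lever swings in the upright plane of console's x axis, about a pivot 72 mm above the table
- depth_knob (a joint): angle of the pressing-depth knob (rad), growing clockwise seen from above, stops at 0 and 4.0; stiff enough to stay where it is left
- knob_grip (a point): on the knob's upright axis, 84 mm above the table, at the height to grip: the black knob has a bar 54 mm long (point's x axis), 16 mm wide (y axis) and 34 mm tall, its top 96 mm above the table, on a disc of 62 mm diameter whose top is 63 mm above the table; a white line on the bar and a white tooth on the disc's edge point along the point's -x
- knob_pointer (a point): point 42 mm from the knob's axis, just beyond the white tooth of the knob (the knob's -x direction)
- index_mark (a point): point 42 mm from the knob's axis at the index mark: one small black block, 12 x 6 mm, standing on the aluminium ring of 100 mm diameter around the knob; the ring is fixed in a run, at another angle each time. The knob is set when knob_pointer meets this point
- console: fixed grey control box, 130 (x) x 170 (y) x 50 mm tall, origin under its centre; lever and knob stand on it 43 mm to either side of its centre along its y, in either order; its -x faces the robot
- press: fixed grey bench press with its catch tray: the origin is on the table under the centre of the open steel catch tray, 260 x 260 mm, walls 28 mm high and 5 mm thick, floor 5 mm above the table; a chute rises from the tray's +y edge (50 mm above the table there) to the press frame, 310 mm from the origin along +y and 340 mm high
- tote: loose open grey tote, 274 x 274 x 60 mm, walls and floor 6 mm, origin under its centre, sides along its x and y
- lid0: finished butter-dish lid of unglazed off-white stoneware, about 150 g: a plate 90 (x) x 60 (y) x 12 mm with a bar handle on top, 56 (x) x 18 (y) mm and 30 mm high, its top 42 mm above the origin; origin under the centre of its underside; may be absent
- lid1: finished butter-dish lid of unglazed off-white stoneware, about 150 g: a plate 90 (x) x 60 (y) x 12 mm with a bar handle on top, 56 (x) x 18 (y) mm and 30 mm high, its top 42 mm above the origin; origin under the centre of its underside; may be absent
- lid2: finished butter-dish lid of unglazed off-white stoneware, about 150 g: a plate 90 (x) x 60 (y) x 12 mm with a bar handle on top, 56 (x) x 18 (y) mm and 30 mm high, its top 42 mm above the origin; origin under the centre of its underside; may be absent
- lid3: finished butter-dish lid of unglazed off-white stoneware, about 150 g: a plate 90 (x) x 60 (y) x 12 mm with a bar handle on top, 56 (x) x 18 (y) mm and 30 mm high, its top 42 mm above the origin; origin under the centre of its underside; may be absent
- lid4: finished butter-dish lid of unglazed off-white stoneware, about 150 g: a plate 90 (x) x 60 (y) x 12 mm with a bar handle on top, 56 (x) x 18 (y) mm and 30 mm high, its top 42 mm above the origin; origin under the centre of its underside; may be absent
- bowl: blue ceramic bowl, 100 mm wide, 45 mm high, a bystander, origin under its centre
- cup: white cup, 72 mm wide, 75 mm high, a bystander, origin under its centre
- dish: small terracotta dish, 90 mm wide, 30 mm high, a bystander, origin under its centre
- stick: dark wooden stick, 160 mm long along its y, 25 mm wide, 7 mm thick, a bystander, origin under its centre
- template: green disc template, 80 mm wide, 6 mm thick, a bystander, origin under its centre
- jar: glass jar, 60 mm wide, 85 mm high, a bystander, origin under its centre
Mind the look-alikes: they are no part of the job. What is shaped like the lid3 but pink or yellow is not meant.

How it is judged:
By the outcome, as a careful person would: the job done as asked, in the order asked, and still so for the second after the job is handed in, with the robot touching nothing.
Of lid0, lid1, lid2, lid3, lid4 only 3 to 5 are there at a start; the rules pass over those that are not, and their reading is None.
At some moment in a run one of lid0, lid1, lid2, lid3, lid4 may be knocked a few centimetres aside while the robot is not near it.
Once in a run the grip may slacken for a moment while it holds something.
It also fails if it takes over 210 s, if anything falls off the work surface, if the arm or the gripper's body presses on something with over 40 N, if the wrist force passes 120 N, or if a joint passes its speed limit or range.

## Working session

There is one attempt and no reset: what is moved stays moved. The work goes in short steps, Python scripts to look and compute and a shell command to move; the robot and the scene stay as the last step left them, time stands still between calls to the robot, and variables do not carry over. Pictures are saved under pics/ and viewed, at most 14 in all, crops included, and the job is handed in when it is done.

```bash
mkdir -p pics
cat > h.py <<'E'
import numpy as np, cv2
from bench import robot, optics
from scipy.spatial.transform import Rotation as Ro
def cam(n, st=None):
    m=optics.camera_model(n)
    f=200/np.tan(np.radians(m["fovy"])/2)
    if "R" in m: R=np.array(m["R"]);t=np.array(m["t"])
    else:
        st=st or robot.observe()
        q=st["tool_rot"];T=np.eye(4);T[:3,:3]=Ro.from_quat([q[1],q[2],q[3],q[0]]).as_matrix();T[:3,3]=st["ee_pos"]
        W=np.linalg.inv(T@np.array(m["T_tool_cam"]));R=W[:3,:3];t=W[:3,3]
    return f,m["cx"],m["cy"],R,t
def ray(c,u,v,z):
    f,cx,cy,R,t=c
    d=R.T@np.array([(u-cx)/f,(v-cy)/f,1]);o=-R.T@t
    return o+d*(z-o[2])/d[2]
def proj(c,X):
    f,cx,cy,R,t=c;p=R@np.array(X,float)+t
    return np.array([cx+f*p[0]/p[2],cy+f*p[1]/p[2]])
def save(n,img,s=1,crop=None):
    if crop: img=img[crop[1]:crop[3],crop[0]:crop[2]]
    cv2.imwrite(f"pics/{n}.png",cv2.resize(img,None,fx=s,fy=s,interpolation=cv2.INTER_CUBIC)[...,::-1])
E
python3 - <<'E'
from h import *
st=robot.observe();print({k:np.round(v,3) for k,v in st.items()},robot.grip_depth)
for n in ["top","scene"]:
    im=optics.get_image(n);save(n+"0",im,1.25);np.save(n+"0.npy",im)
    c=cam(n);print(n,c[0],c[1],c[2],-c[3].T@c[4]);print(c[3].round(3))
print(optics.camera_model("wrist"))
zs=dict(run_lever_tip=133,knob_grip=84,knob_pointer=63,index_mark=58,console=0,press=0,tote=0,lid0=5)
c=cam("top")
for k,z in zs.items():
    for d in optics.pinpoint("top",k)[:7]:
        r,q=d["point"];print(k,round(d["p"],2),round(q),round(r),ray(c,q,r,z).round())
E
```

```text
{'t': np.float64(0.0), 'q': array([-1.472,  0.049,  0.098,  1.622,  0.   ,  1.443]), 'joint_vel': array([-0.   , -0.001, -0.002,  0.001,  0.   ,  0.002]), 'joint_efforts': array([-2.0000e-03, -3.3878e+01,  3.2002e+01,  2.0000e-02, -0.0000e+00,
       -0.0000e+00]), 'ee_pos': array([ 117.974, -510.896,  206.31 ]), 'tool_rot': array([-0.001,  0.994,  0.113,  0.   ]), 'wrist_force': array([0.091, 0.025, 0.368]), 'torque': array([ 0.013, -0.032,  0.018]), 'gripper_force': np.float64(0.0), 'grip_width': np.float64(1.001)} 18.700000000000003
top 363.60337218915646 313.2073950546022 192.8577319215217 [ 396.66901687   72.24197427 1221.82072242]
[[ 0.013 -1.    -0.01 ]
 [-0.996 -0.012 -0.089]
 [ 0.088  0.011 -0.996]]
scene 465.99004880269626 323.30091396034265 198.85103610736525 [1012.14256522 -515.35050048 1375.86864706]
[[ 0.778  0.629 -0.01 ]
 [ 0.53  -0.665 -0.526]
 [-0.338  0.404 -0.85 ]]
{'fovy': 68.06438608176933, 'cx': 321.4625606207961, 'cy': 200.30773356525552, 'T_tool_cam': array([[ 3.31549620e-04, -9.53360438e-01, -3.01834002e-01,
         7.73779114e+01],
       [ 9.99999945e-01,  3.22689356e-04,  7.92168402e-05,
         4.68004607e-01],
       [ 2.18764181e-05, -3.01834012e-01,  9.53360493e-01,
        -1.67532243e+02],
       [ 0.00000000e+00,  0.00000000e+00,  0.00000000e+00,
         1.00000000e+00]])}
run_lever_tip 0.63 360 148 [631. -58. 133.]
run_lever_tip 0.24 333 178 [538.  25. 133.]
knob_grip 0.59 343 170 [573.  -9.  84.]
knob_grip 0.49 333 170 [572.  24.  84.]
knob_pointer 0.75 328 179 [544.  38.  63.]
index_mark 0.81 326 154 [626.  46.  58.]
index_mark 0.6 335 225 [399.  13.  58.]
console 0.78 345 170 [584. -20.   0.]
press 0.96 256 198 [487. 278.   0.]
tote 0.81 418 190 [ 520. -268.    0.]
lid0 0.79 193 257 [286. 482.   5.]
lid0 0.75 244 273 [235. 310.   5.]
lid0 0.73 207 131 [712. 453.   5.]
lid0 0.7 278 210 [446. 203.   5.]
lid0 0.62 283 174 [568. 188.   5.]
lid0 0.56 258 211 [441. 268.   5.]
```

View pics/top0.png

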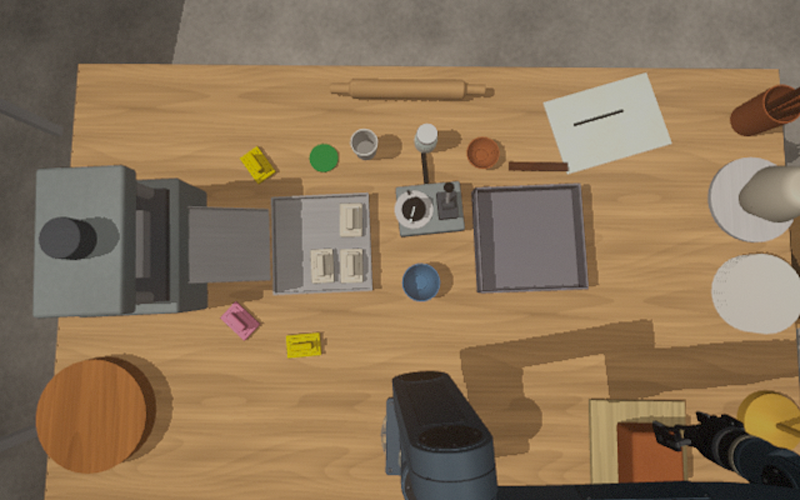

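View pics/scene0.png

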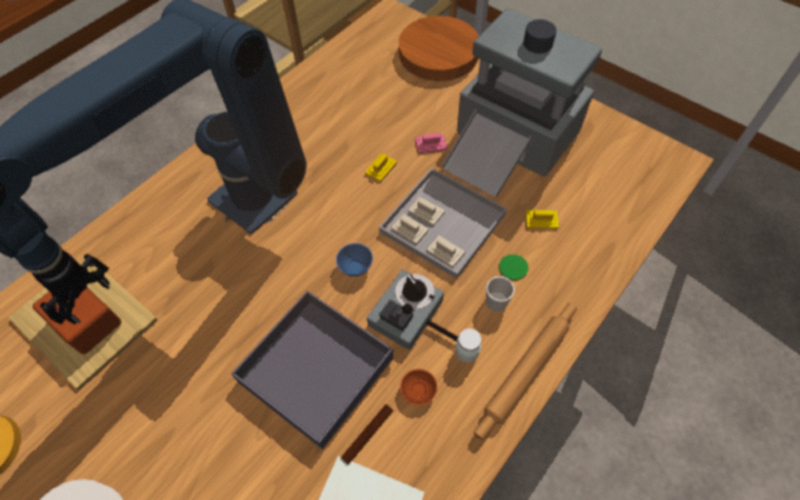

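The top view shows three off-white lids in the tray at about (258,212), (280,212) and (281,176) in original pixels. The yellow and pink ones lie on the table outside it. The lever ball is at (358,150), leaning away from the robot (run), the knob is at (330,168) and the tote at (424,190). I'll move the wrist camera over the console.

```bash
cat >> h.py <<'E'
def go(xyz,yaw=None):
    st=robot.observe();q=st["tool_rot"];R=Ro.from_quat([q[1],q[2],q[3],q[0]]).as_matrix()
    y0=np.arctan2(R[1,0],R[0,0]);X=np.array([np.cos(y0),np.sin(y0),0]);Y=np.array([X[1],-X[0],0])
    d=np.array(xyz)-st["ee_pos"]
    s=np.array([d@X,d@Y,-d[2]])/30
    tz=None
    if yaw is not None:
        a=st["q"][0];b=np.arctan2(xyz[1],xyz[0]);dy=(yaw-y0+np.pi)%(2*np.pi)-np.pi
        tz=-np.degrees(dy)/6;j6=[round(st["q"][5]+b-a-dy-k,2) for k in(0,2*np.pi,-2*np.pi)]
        print("turnz",round(tz,2),"(alt",round(tz+60,2),round(tz-60,2),") j6 end",j6)
    print("slide",s.round(2),"yaw0",round(y0,3),"ee",st["ee_pos"].round(1),"t",round(float(st["t"]),2))
E
python3 -m jog '{"slide":[[0,0,-2],[0,0,-3.1],[16,-15.8,-3.1],[16,-15.8,-3.1],[16,-15.8,-3.1],[16,-15.8,-3.1],[16,-15.8,-3.1],[16,-15.8,-3.1],[16,-15.8,-3.1],[16,-15.8,-3.1],[16,-15.8,-3.1],[16,-15.8,-3.1]],"turn":[[0,0,0],[0,0,0],[0,0,-1.7],[0,0,-3.4],[0,0,-5.1],[0,0,-6.8],[0,0,-8.5],[0,0,-10.2],[0,0,-11.9],[0,0,-13.6],[0,0,-15.3],[0,0,-17]],"claw":[85,85,85,85,85,85,85,85,85,85,85,85]}'
python3 -c "
from h import *
go([480,60,300],np.pi)"
```

```text
t: 2.0
ee_pos: [453.6, 18.3, 300.9]
tool_rot: [0.001, 0.535, 0.845, 0.0]
wrist_force: [0.6, -0.4, 0.3]
grip_width: 0.997
gripper_force: 0.0
turnz -10.77 (alt 49.23 -70.77 ) j6 end [np.float64(0.12), np.float64(-6.16), np.float64(6.41)]
slide [0.88 1.39 0.03] yaw0 2.013 ee [453.6  18.3 300.9] t 2.0
```

```bash
python3 -m jog '{"slide":[[0,0,0],[0,0,0],[0,0,0],[0,0,0],[0,0,0],[0,0,0],[0,0,0],[0,0,0]],"turn":[[0,0,-1.7],[0,0,-3.4],[0,0,-5.1],[0,0,-6.8],[0,0,-8.5],[0,0,-10.2],[0,0,-10.8],[0,0,-10.8]],"claw":[85,85,85,85,85,85,85,85]}'
cat > look.py <<'E'
from h import *
import sys
def look(n,things,s=1.25,crop=None,top=3):
    st=robot.observe();im=optics.get_image("wrist");np.save(n+".npy",im);c=cam("wrist",st);save(n,im,s,crop)
    out={}
    for k,z in things.items():
        for d in optics.pinpoint("wrist",k)[:top]:
            r,q=d["point"];w=ray(c,q,r,z);out.setdefault(k,[]).append(w);print(k,round(d["p"],2),round(q),round(r),w.round(1))
    return c,im,out
E
python3 - <<'E'
from look import *
look("w1",dict(run_lever_tip=133,knob_grip=84,knob_pointer=63,index_mark=58,console=0,press=0,tote=0,lid0=5),top=6)
go([480,60,300],np.pi)
E
```

```text
t: 3.0
ee_pos: [452.6, 16.3, 300.6]
tool_rot: [0.0, 0.002, 1.0, -0.0]
wrist_force: [-0.0, 0.7, 0.2]
grip_width: 0.998
gripper_force: 0.0
run_lever_tip 0.78 270 306 [630.5 -53.4 133. ]
run_lever_tip 0.68 398 317 [648.1 119.  133. ]
knob_grip 0.69 332 258 [584.8  30.1  84. ]
knob_pointer 0.64 340 226 [544.5  42.9  63. ]
index_mark 0.78 341 278 [633.9  46.8  58. ]
index_mark 0.23 398 316 [707.6 141.2  58. ]
console 0.65 303 239 [594.  -17.2   0. ]
press 0.64 479 184 [497.1 272.3   0. ]
press 0.25 234 314 [ 747.7 -150.1    0. ]
tote 0.97 147 195 [ 513.1 -271.7    0. ]
lid0 0.85 435 222 [561.5 206.5   5. ]
lid0 0.84 436 149 [439.8 193.7   5. ]
lid0 0.76 488 149 [439.7 274.5   5. ]
lid0 0.55 560 295 [706.  450.6   5. ]
turnz -0.04 (alt 59.96 -60.04 ) j6 end [np.float64(0.12), np.float64(-6.16), np.float64(6.41)]
slide [-0.91  1.46  0.02] yaw0 3.138 ee [452.6  16.4 300.5] t 3.45
```

View pics/w1.png

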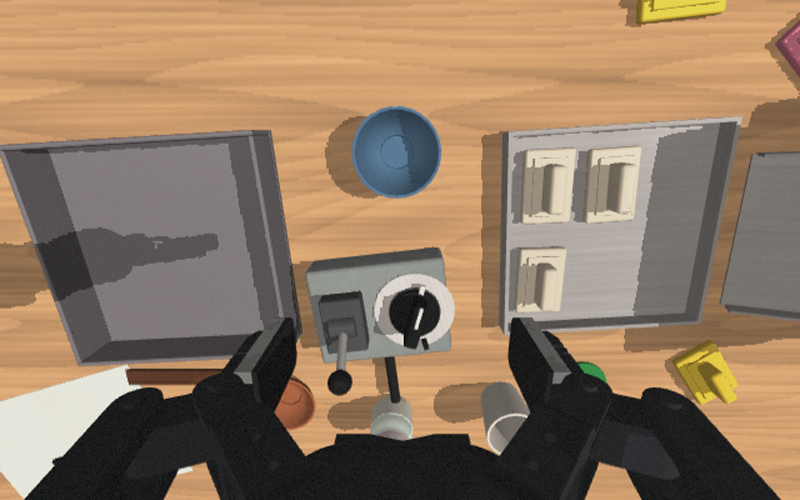

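The wrist view shows the lever ball at (272,306), the knob at (332,255) with its white pointer towards the robot at (337,230), and the black index block at (340,276) on the far side. The three off-white lids are in the tray. I'll grasp the lever ball next.

```bash
python3 -c "
from h import *
go([631,-55,190],np.pi+0.1);go([631,-55,114])"
```

```text
turnz -0.99 (alt 59.01 -60.99 ) j6 end [np.float64(-0.19), np.float64(-6.47), np.float64(6.1)]
slide [-5.95 -2.36  3.68] yaw0 3.138 ee [452.6  16.4 300.5] t 3.45
slide [-5.95 -2.36  6.22] yaw0 3.138 ee [452.6  16.4 300.5] t 3.45
```

```bash
python3 -m jog '{"slide":[[-2,-0.8,2],[-4,-1.6,3.6],[-5.95,-2.36,3.7],[-5.95,-2.36,3.7],[-5.95,-2.36,5],[-5.95,-2.36,6.2],[-5.95,-2.36,6.2],[-5.95,-2.36,6.2],[-5.95,-2.36,6.2],[-5.95,-2.36,6.2],[-5.95,-2.36,6.2],[-5.95,-2.36,6.2]],"turn":[[0,0,-1],[0,0,-1],[0,0,-1],[0,0,-1],[0,0,-1],[0,0,-1],[0,0,-1],[0,0,-1],[0,0,-1],[0,0,-1],[0,0,-1],[0,0,-1]],"claw":[85,85,85,85,85,85,85,20,20,20,20,20]}' 25
python3 - <<'E'
from h import *
go([631,-55,114])
for th in (.25,0,-.25,-.5):
    d=70*(np.sin(th)-np.sin(.5));print(th,"slide x",round(-d/30,2),"z",round(-70*(np.cos(th)-np.cos(.5))/30,2))
E
```

```text
t: 4.95
ee_pos: [632.1, -51.0, 116.7]
tool_rot: [0.002, -0.052, 0.999, 0.004]
wrist_force: [0.3, 8.1, 3.6]
grip_width: 0.232
gripper_force: 5.8
slide [ 0.05 -0.13  0.09] yaw0 -3.038 ee [632.1 -51.  116.7] t 4.95
0.25 slide x 0.54 z -0.21
0 slide x 1.12 z -0.29
-0.25 slide x 1.7 z -0.21
-0.5 slide x 2.24 z -0.0
```

```bash
python3 -m jog '{"slide":[[0,0,0],[0,0,0],[0.25,0,-0.1],[0.54,0,-0.2],[0.83,0,-0.27],[1.12,0,-0.29],[1.4,0,-0.27],[1.7,0,-0.2],[2.0,0,-0.1],[2.3,0,0],[2.45,0,0],[2.45,0,0]],"turn":[[0,0,0],[0,0,0],[0,0,0],[0,0,0],[0,0,0],[0,0,0],[0,0,0],[0,0,0],[0,0,0],[0,0,0],[0,0,0],[0,0,0]],"claw":[0,0,0,0,0,0,0,0,0,0,0,0]}' 30
python3 - <<'E'
from look import *
look("w2",dict(run_lever_tip=133))
E
```

```text
t: 6.45
ee_pos: [557.6, -62.6, 114.6]
tool_rot: [0.0, -0.05, 0.999, -0.0]
wrist_force: [0.2, -0.1, -0.1]
grip_width: -0.003
gripper_force: 0.0
run_lever_tip 0.51 325 356 [630.6 -53.  133. ]
```

View pics/w2.png

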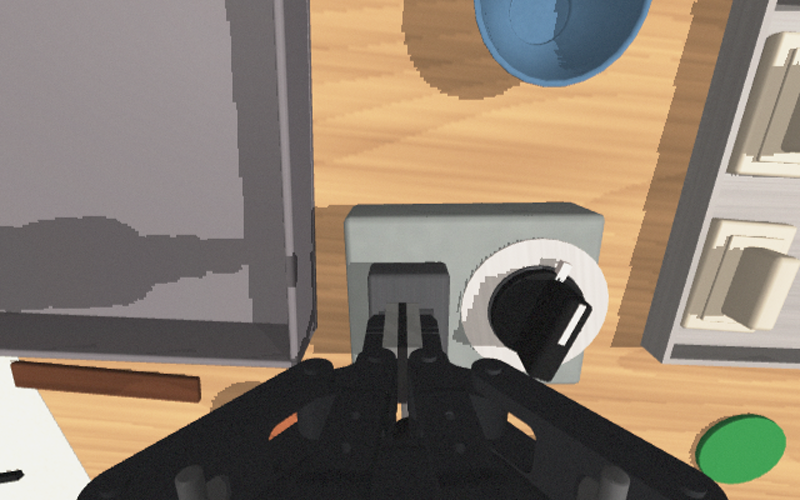

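The grasp slipped off the ball: the lever is still at run, with its ball hidden behind the fingers at about (322,345). I'll hook behind the ball with shut fingers instead.

```bash
python3 -m jog '{"slide":[[0,0,-1.5],[0,0,-2.5],[-1.8,0.05,-2.5],[-3.6,0.05,-2.5],[-3.6,0.05,-2.5],[-3.6,0.05,-2.5],[-3.6,0.05,-1],[-3.6,0.05,0],[-3.6,0.05,0],[-3.6,0.05,0]],"turn":[[0,0,0],[0,0,0],[0,0,0],[0,0,0],[0,0,0],[0,0,0],[0,0,0],[0,0,0],[0,0,0],[0,0,0]],"claw":[0,0,0,0,0,0,0,0,0,0]}' 
python3 -m jog '{"slide":[[0.3,0,0],[0.6,0,0],[0.9,0,0],[1.2,0,0],[1.5,0,0],[1.8,0,0],[2.0,0,0],[2.2,0,0],[2.4,0,0],[2.5,0,0],[2.5,0,0]],"turn":[[0,0,0],[0,0,0],[0,0,0],[0,0,0],[0,0,0],[0,0,0],[0,0,0],[0,0,0],[0,0,0],[0,0,0],[0,0,0]],"claw":[0,0,0,0,0,0,0,0,0,0,0]}'
python3 - <<'E'
from look import *
look("w3",dict(run_lever_tip=133))
E
```

```text
t: 7.8
ee_pos: [665.3, -50.4, 117.6]
tool_rot: [0.002, -0.05, 0.999, -0.0]
wrist_force: [0.0, 0.1, 0.6]
grip_width: 0.003
gripper_force: 0.0
t: 9.18
ee_pos: [596.3, -58.2, 127.5]
tool_rot: [0.01, -0.051, 0.999, -0.002]
wrist_force: [-2.9, 2.1, 28.7]
grip_width: 0.0
gripper_force: 12.8
run_lever_tip 0.75 330 228 [587.  -54.7 133. ]
```

View pics/w3.png

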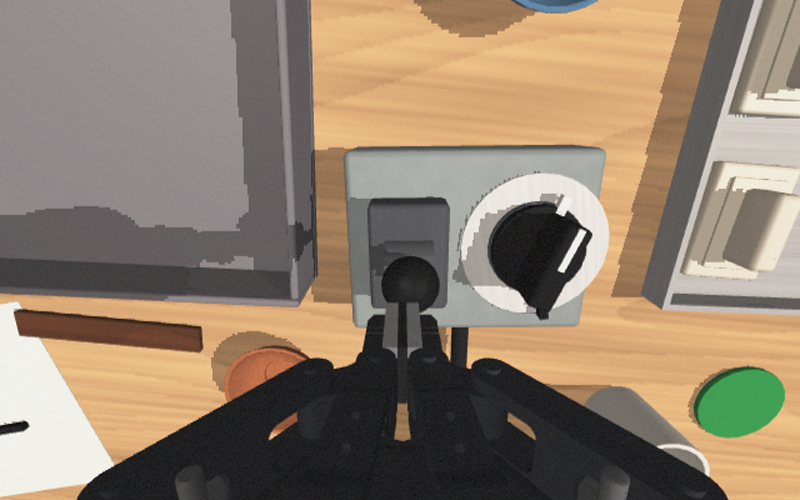

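The ball is at (326,226), about upright, and the fingertips are bearing on the rod. I'll raise them and continue the pull.

```bash
python3 -m jog '{"slide":[[-0.3,0,-0.5],[-0.3,0,-0.5],[0.0,0,-0.5],[0.2,0,-0.5],[0.4,0,-0.45],[0.5,0,-0.4],[0.6,0,-0.4],[0.6,0,-0.4]],"turn":[[0,0,0],[0,0,0],[0,0,0],[0,0,0],[0,0,0],[0,0,0],[0,0,0],[0,0,0]],"claw":[0,0,0,0,0,0,0,0]}'
python3 - <<'E'
from look import *
look("w4",dict(run_lever_tip=133))
E
```

```text
t: 10.28
ee_pos: [572.0, -59.5, 126.2]
tool_rot: [-0.0, -0.051, 0.999, 0.0]
wrist_force: [-0.0, -0.1, 0.7]
grip_width: -0.001
gripper_force: 0.3
run_lever_tip 0.95 325 244 [572.8 -57.5 133. ]
```

```bash
python3 -m jog '{"slide":[[-0.3,0,0],[-0.5,0,-2],[-0.5,0,-4],[-0.5,0,-5],[-0.5,0,-5],[-0.5,0,-5]],"turn":[[0,0,0],[0,0,0],[0,0,0],[0,0,0],[0,0,0],[0,0,0]],"claw":[20,60,85,85,85,85]}'
python3 - <<'E'
from look import *
c,im,o=look("w5",dict(run_lever_tip=133,knob_grip=84,knob_pointer=63,index_mark=60,console=0),crop=(240,80,560,320),s=2.5)
for z in (50,72,133):print(z,proj(c,[597,-57,z]))
for x in (560,565,570,575,580,585):print(x,proj(c,[x,-59,133+ (0 if x<567 else 4)]).round())
E
```

```text
t: 11.12
ee_pos: [587.6, -57.9, 275.0]
tool_rot: [-0.001, -0.051, 0.999, 0.0]
wrist_force: [0.6, -0.1, -0.9]
grip_width: 0.997
gripper_force: 0.0
run_lever_tip 0.83 324 166 [569.9 -57.7 133. ]
run_lever_tip 0.68 499 160 [545.5 125.2 133. ]
knob_grip 0.77 394 175 [582.   31.4  84. ]
knob_pointer 0.74 401 144 [545.5  38.7  63. ]
knob_pointer 0.65 318 165 [582.9 -62.6  63. ]
index_mark 0.78 394 206 [628.7  45.9  60. ]
index_mark 0.69 350 168 [582.7 -21.5  60. ]
console 0.64 554 123 [499.3 271.4   0. ]
console 0.62 353 167 [592.4 -10.1   0. ]
50 [321.61350438 173.89319915]
72 [321.63201803 177.58522   ]
133 [321.69600329 190.34526014]
560 [323. 156.]
565 [323. 161.]
570 [322. 166.]
575 [322. 171.]
580 [321. 176.]
585 [321. 180.]
```

View pics/w5.png

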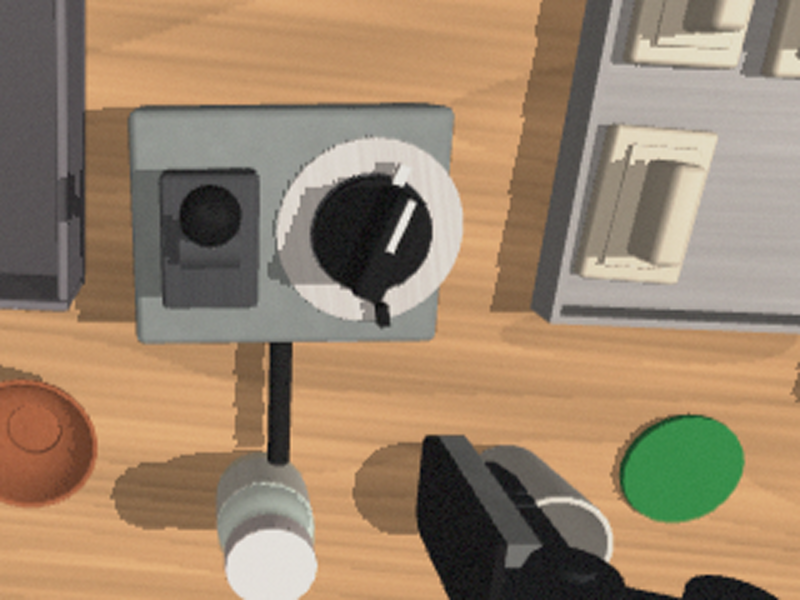

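The ball is at original (324,166), so x≈570, while the fully-over position should be x≈563. I'll check the contact picture before the last push.

Run:
```python
from h import *
save("w4c",np.load("w4.npy"),2.5,(200,120,520,340))
im=optics.get_image("scene")
for d in optics.pinpoint("scene","run_lever_tip"):
    r,q=d["point"];print(d["p"],q,r,ray(cam("scene"),q,r,133).round(1))
c=cam("scene");print(proj(c,[563.5,-61,133]),proj(c,[570,-58,136]))
im=optics.get_image("top");c=cam("top")
for d in optics.pinpoint("top","run_lever_tip"):
    r,q=d["point"];print(d["p"],q,r,ray(c,q,r,133).round(1))
c=cam("wrist");print("tcp px",proj(c,robot.observe()["ee_pos"]))
for u,v in((295,122),(365,122),(297,216),(415,216)):print(ray(c,u,v,50).round(1))
```

```text
0.49 335.7 312.9 [ 774.2 -188.1  133. ]
0.47 304.7 235.8 [556.4 -60.8 133. ]
[306.48844394 237.17207981] [308.764902   237.22703473]
tcp px [322.13538997 237.25727716]
[532.9 -98.1  50. ]
[523.8  -8.5  50. ]
[661.3 -85.7  50. ]
[644.4  80.8  50. ]
```

View pics/w4c.png

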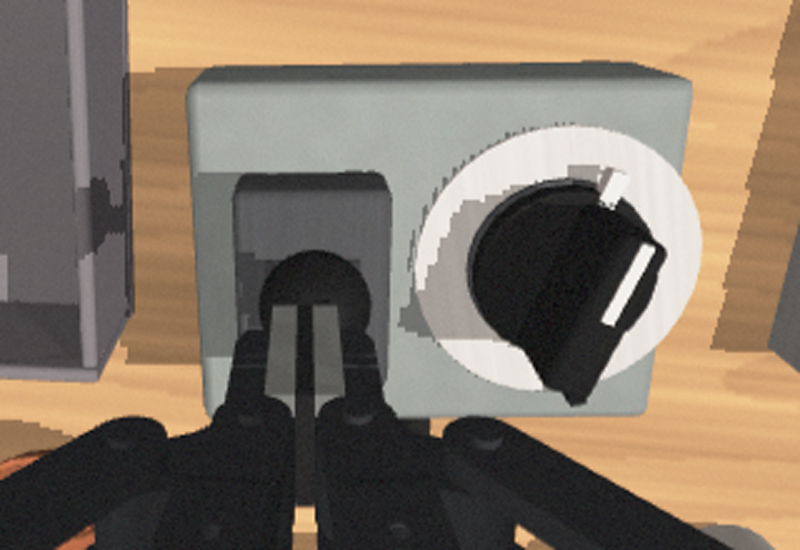

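The earlier push ended at its commanded point with no contact force, so the lever had not reached its stop. I'll pull further, to contact.

```bash
python3 -m jog '{"slide":[[-0.8,0,0],[-0.8,0,0],[-0.8,0,2],[-0.8,0,4],[-0.8,0,4.95],[-0.8,0,4.95],[-0.4,0,4.95],[0,0,4.95],[0.3,0,4.95],[0.5,0,4.95],[0.6,0,4.95],[0.6,0,4.95]],"turn":[[0,0,0],[0,0,0],[0,0,0],[0,0,0],[0,0,0],[0,0,0],[0,0,0],[0,0,0],[0,0,0],[0,0,0],[0,0,0],[0,0,0]],"claw":[0,0,0,0,0,0,0,0,0,0,0,0]}'
python3 -m jog '{"slide":[[0.1,0,0],[0.2,0,0],[0.3,0,0],[0.4,0,0],[0.4,0,0]],"turn":[[0,0,0],[0,0,0],[0,0,0],[0,0,0],[0,0,0]],"claw":[0,0,0,0,0]}'
```

```text
t: 13.12
ee_pos: [569.4, -59.8, 128.0]
tool_rot: [0.0, -0.051, 0.999, 0.0]
wrist_force: [0.4, 0.4, 0.1]
grip_width: -0.0
gripper_force: 0.0
t: 13.75
ee_pos: [557.4, -61.1, 128.1]
tool_rot: [0.0, -0.05, 0.999, -0.0]
wrist_force: [0.6, -0.4, 0.0]
grip_width: 0.004
gripper_force: 0.0
```

```bash
python3 -m jog '{"slide":[[0,0,-0.2],[0,0,-3],[0,0,-5],[0,0,-5],[0,0,-5]],"turn":[[0,0,0],[0,0,0],[0,0,0],[0,0,0],[0,0,0]],"claw":[0,0,0,0,0]}'
python3 - <<'E'
from look import *
c,im,o=look("w6",dict(run_lever_tip=133),crop=(240,120,480,300),s=3)
for n in("scene","top"):
  optics.get_image(n);cc=cam(n)
  for d in optics.pinpoint(n,"run_lever_tip"):
    r,q=d["point"];print(n,d["p"],q,r,ray(cc,q,r,133).round(1))
for x in (554,560,566,572):print(x,proj(c,[x,-59,133]).round())
E
```

```text
t: 14.38
ee_pos: [559.0, -61.3, 281.0]
tool_rot: [0.003, -0.051, 0.999, -0.001]
wrist_force: [0.4, 0.4, -1.0]
grip_width: -0.002
gripper_force: 0.0
run_lever_tip 0.83 322 188 [568.7 -60.5 133. ]
scene 0.59 308.9 234.3 [562.9 -49.1 133. ]
scene 0.27 292.8 347.5 [ 743.8 -331.3  133. ]
top 0.56 363.7 166.7 [574.5 -67.3 133. ]
top 0.53 418.3 187.5 [ 513.3 -231.1  133. ]
554 [325. 175.]
560 [324. 181.]
566 [324. 186.]
572 [323. 191.]
```

View pics/w6.png

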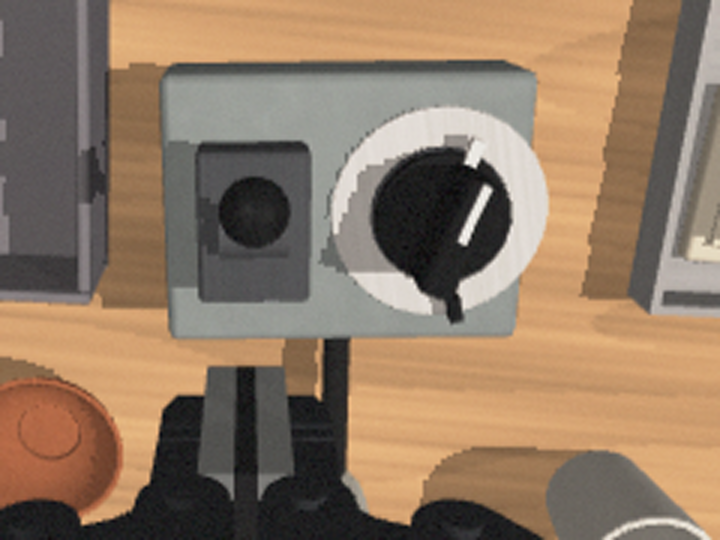

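```bash
python3 -m jog '{"slide":[[-1,0,0],[-2,0,0],[-2,0,0],[-2,0,0],[-2,0,0],[-2,0,0],[-2,0,0],[-2,0,0],[-2,0,0.5],[-2,0,2],[-2,0,2.5],[-2,0,2.5]],"turn":[[0,0,1.7],[0,0,3.4],[0,0,5.1],[0,0,6.8],[0,0,8.5],[0,0,10.2],[0,0,11.9],[0,0,13.6],[0,0,15],[0,0,15],[0,0,15],[0,0,15]],"claw":[0,0,0,0,0,0,0,0,0,0,0,0]}' 60
python3 -c "
from h import *
go([618,-54.5,118]);go([588,-57.5,118])"
```

```text
t: 16.18
ee_pos: [616.0, -54.7, 201.0]
tool_rot: [-0.002, 0.67, 0.742, -0.001]
wrist_force: [-0.9, 0.1, 1.4]
grip_width: -0.003
gripper_force: 0.0
slide [0.   0.07 2.77] yaw0 1.672 ee [616.  -54.7 201. ] t 16.18
slide [ 0.   -0.94  2.77] yaw0 1.672 ee [616.  -54.7 201. ] t 16.18
```

```bash
python3 -m jog '{"slide":[[0,0.07,1.5],[0,0.07,2.77],[0,0.07,2.77],[0,0.07,2.77],[0,-0.2,2.77],[0,-0.4,2.77],[0,-0.6,2.77],[0,-0.8,2.77]],"turn":[[0,0,0],[0,0,0],[0,0,0],[0,0,0],[0,0,0],[0,0,0],[0,0,0],[0,0,0]],"claw":[0,0,0,0,0,0,0,0]}'
python3 -m jog '{"slide":[[0,-0.1,0],[0,-0.2,0],[0,-0.2,0]],"turn":[[0,0,0],[0,0,0],[0,0,0]],"claw":[0,0,0]}'
```

```text
t: 17.18
ee_pos: [593.0, -57.5, 120.2]
tool_rot: [0.0, 0.671, 0.742, 0.0]
wrist_force: [-0.0, -0.4, -0.3]
grip_width: -0.003
gripper_force: 0.0
t: 17.55
ee_pos: [587.3, -58.0, 119.8]
tool_rot: [-0.0, 0.67, 0.742, -0.0]
wrist_force: [-0.4, -1.2, 0.0]
grip_width: 0.002
gripper_force: 0.0
```

Still no contact, so I'll creep on and watch the force.

```bash
python3 -m jog '{"slide":[[0,-0.1,0],[0,-0.2,0],[0,-0.2,0]],"turn":[[0,0,0],[0,0,0],[0,0,0]],"claw":[0,0,0]}' | grep -E "ee_pos|wrist"
python3 -m jog '{"slide":[[0,-0.1,0],[0,-0.2,0],[0,-0.2,0]],"turn":[[0,0,0],[0,0,0],[0,0,0]],"claw":[0,0,0]}'| grep -E "ee_pos|wrist"
python3 - <<'E'
from look import *
c,im,o=look("w7",dict(run_lever_tip=133,console=0))
for n in("scene",):
  save("s7",optics.get_image(n),4,(240,170,400,290))
E
```

```text
ee_pos: [581.4, -58.6, 120.0]
wrist_force: [0.3, -0.8, -0.2]
ee_pos: [575.4, -59.2, 120.1]
wrist_force: [0.5, 0.1, 0.3]
run_lever_tip 0.73 296 246 [561.2 -60.4 133. ]
```

View pics/s7.png

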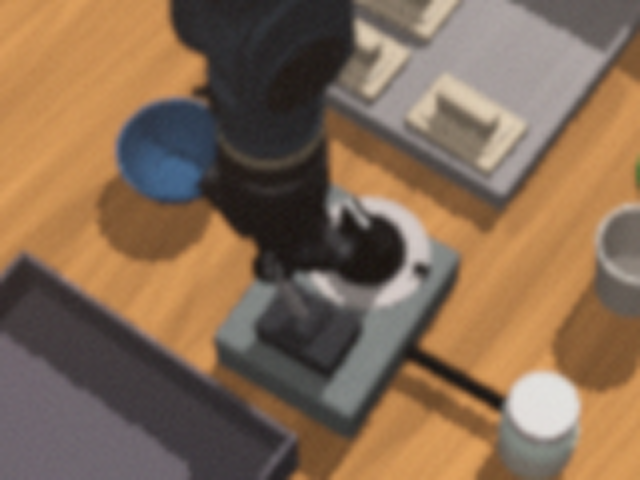

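The scene crop shows the lever leaning to the robot's side, with its ball at about (307,235). A little further will show whether the stop pushes back.

```bash
for i in 1 2; do python3 -m jog '{"slide":[[0,-0.08,0],[0,-0.16,0],[0,-0.16,0]],"turn":[[0,0,0],[0,0,0],[0,0,0]],"claw":[0,0,0]}' | grep -E "ee_pos|wrist"; done
python3 - <<'E'
from look import *
look("w8",dict(run_lever_tip=133))
E
```

```text
ee_pos: [572.3, -59.8, 121.3]
wrist_force: [5.0, 0.6, 3.3]
ee_pos: [567.8, -60.5, 122.2]
wrist_force: [5.6, 0.6, 6.4]
run_lever_tip 0.55 310 241 [561.3 -58.8 133. ]
```

```bash
for i in 1 2; do python3 -m jog '{"slide":[[0,-0.1,0],[0,-0.2,0],[0,-0.2,0]],"turn":[[0,0,0],[0,0,0],[0,0,0]],"claw":[0,0,0]}' | grep -E "ee_pos|wrist"; done
python3 - <<'E'
from look import *
look("w8",dict(run_lever_tip=133))
E
```

```text
ee_pos: [561.5, -61.2, 122.3]
wrist_force: [2.8, 0.8, 6.9]
ee_pos: [554.7, -61.8, 122.0]
wrist_force: [2.2, -0.1, 6.8]
run_lever_tip 0.85 332 244 [560.7 -60.5 133. ]
```

The ball now reads x≈561 and no longer follows, which matches the stop. On to the catch tray.

```bash
python3 -m jog '{"slide":[[0,0,-2],[0,0,-4],[0,0,-5],[0,0,-5],[0,0,-5]],"turn":[[0,0,0],[0,0,0],[0,0,0],[0,0,-1.7],[0,0,-3.4]],"claw":[0,0,0,50,50]}'
python3 -c "
from h import *
go([470,200,275],np.pi)"
```

```text
t: 20.82
ee_pos: [552.4, -61.6, 269.3]
tool_rot: [-0.002, 0.526, 0.85, -0.001]
wrist_force: [0.7, -0.0, -0.2]
grip_width: 0.416
gripper_force: 0.0
turnz -10.58 (alt 49.42 -70.58 ) j6 end [np.float64(0.4), np.float64(-5.88), np.float64(6.69)]
slide [ 9.03  1.44 -0.19] yaw0 2.034 ee [552.4 -61.6 269.3] t 20.82
```

```bash
python3 -m jog '{"slide":[[1.8,0.3,-0.2],[3.6,0.6,-0.2],[5.4,0.9,-0.2],[7.2,1.2,-0.2],[9,1.44,-0.2],[9,1.44,-0.2],[9,1.44,-0.2],[9,1.44,-0.2],[9,1.44,-0.2]],"turn":[[0,0,-1.7],[0,0,-3.4],[0,0,-5.1],[0,0,-6.8],[0,0,-8.5],[0,0,-10],[0,0,-10.6],[0,0,-10.6],[0,0,-10.6]],"claw":[50,50,50,50,50,50,50,50,50]}'
cat > lids.py <<'E'
from look import *
def lids(n,zb=5,thing="lid0",crop=None,s=1.25):
    st=robot.observe();im=optics.get_image("wrist");c=cam("wrist",st);save(n,im,s,crop)
    for d in optics.pinpoint("wrist",thing)[:8]:
        r,q=d["point"];print("pin",round(d["p"],2),round(q),round(r),ray(c,q,r,zb).round(1))
    for d in optics.outline_of("wrist",thing)[:8]:
        m=d["pixels"].astype(bool)
        if m.sum()<200: continue
        col=im[m].mean(0).round()
        # fit: rendered silhouette of lid box pair vs mask
        from scipy.optimize import minimize
        def sil(p):
            out=np.zeros(m.shape,np.uint8);ca,sa=np.cos(p[2]),np.sin(p[2])
            for hx,hy,z0,z1 in((45,30,0,12),(28,9,12,42)):
                P=[proj(c,[p[0]+ca*a*hx-sa*b*hy,p[1]+sa*a*hx+ca*b*hy,zb+z]) for a in(-1,1) for b in(-1,1) for z in(z0,z1)]
                cv2.fillConvexPoly(out,np.round(cv2.convexHull(np.float32(P))*8).astype(np.int32),1,shift=3)
            return out.astype(bool)
        cost=lambda p:1-(sil(p)&m).sum()/max(1,(sil(p)|m).sum())
        x,y,_=ray(c,d["box"][0],d["box"][1],zb+15);best=None
        for a in(-.7,0,.7,1.4):
            r=minimize(cost,[x,y,a],method="Nelder-Mead",options=dict(initial_simplex=[[x,y,a],[x+15,y,a],[x,y+15,a],[x,y,a+.4]],maxiter=80))
            if best is None or r.fun<best.fun:best=r
        print("fit",round(d["p"],2),np.round(d["box"]),col,"xy",best.x[:2].round(1),"yaw",round(best.x[2],3),"iou",round(1-best.fun,2))
E
python3 - <<'E'
from lids import *
lids("l1")
E
```

```text
t: 21.95
ee_pos: [472.9, 199.4, 275.2]
tool_rot: [-0.001, 0.002, 1.0, -0.001]
wrist_force: [-0.2, -0.1, 0.7]
grip_width: 0.58
gripper_force: 0.0
pin 0.76 470 298 [712.3 454.6   5. ]
pin 0.61 368 141 [443.5 266.4   5. ]
pin 0.6 320 138 [438.1 197.3   5. ]
pin 0.57 323 216 [559.8 200.5   5. ]
pin 0.57 544 20 [289.5 488.8   5. ]
fit 0.97 [318. 137.  47.  63.] [208. 196. 174.] xy [438.5 193.6] yaw 0.031 iou 0.93
fit 0.89 [546.  31.  81.  61.] [166. 100. 115.] xy [287.5 483. ] yaw 0.829 iou 0.94
fit 0.77 [473. 293.  57.  41.] [191. 167.  59.] xy [704.  458.6] yaw 0.749 iou 0.44
fit 0.74 [204. 251.  45.  55.] [46. 45. 45.] xy [615.1   8.3] yaw -0.001 iou 0.7
fit 0.71 [323. 218.  38.  62.] [199. 188. 165.] xy [561.4 197.8] yaw -0.005 iou 0.96
fit 0.64 [373. 138.  46.  68.] [200. 188. 167.] xy [436.6 271.9] yaw 3.208 iou 0.93
```

View pics/l1.png

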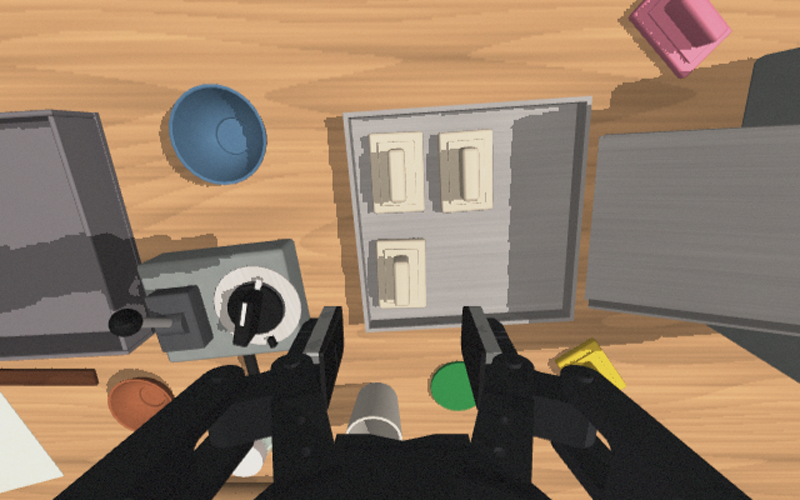

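The tray holds exactly three off-white lids, handles along x: A (318,137), B (323,218) and C (373,138). The pink one (546,31) and the yellow one (473,293) lie outside it. I'll grasp A.

```bash
python3 -c "
from h import *
go([438.5,194,20],np.pi+.03)"
```

```text
turnz -0.33 (alt 59.67 -60.33 ) j6 end [np.float64(0.39), np.float64(-5.9), np.float64(6.67)]
slide [ 1.16 -0.19  8.52] yaw0 3.137 ee [473.4 199.5 275.7] t 22.1
```

```bash
python3 -m jog '{"slide":[[1.16,-0.19,1],[1.16,-0.19,3],[1.16,-0.19,5],[1.16,-0.19,7],[1.16,-0.19,8],[1.16,-0.19,8.5],[1.16,-0.19,8.5],[1.16,-0.19,8.5],[1.16,-0.19,8.5],[1.16,-0.19,8.5],[1.16,-0.19,8.5],[1.16,-0.19,8.5]],"turn":[[0,0,-0.3],[0,0,-0.3],[0,0,-0.3],[0,0,-0.3],[0,0,-0.3],[0,0,-0.3],[0,0,-0.3],[0,0,-0.3],[0,0,-0.3],[0,0,-0.3],[0,0,-0.3],[0,0,-0.3]],"claw":[50,50,50,50,50,50,50,5,5,5,5,5]}' 50
python3 -m jog '{"slide":[[0,0,-1],[0,0,-3],[0,0,-5],[0,0,-5]],"turn":[[0,0,0],[0,0,0],[0,0,0],[0,0,0]],"claw":[5,5,5,5]}'
python3 -c "
from h import *
go([455,-225,160],np.pi);go([455,-225,25])"
```

```text
t: 23.6
ee_pos: [440.9, 194.6, 23.4]
tool_rot: [0.002, -0.014, 1.0, 0.0]
wrist_force: [-1.0, -1.9, 6.2]
grip_width: 0.058
gripper_force: 3.1
t: 24.1
ee_pos: [442.9, 195.8, 178.1]
tool_rot: [0.006, -0.014, 1.0, 0.002]
wrist_force: [0.5, 0.7, 0.5]
grip_width: 0.057
gripper_force: 0.0
turnz 0.27 (alt 60.27 -59.73 ) j6 end [np.float64(-0.46), np.float64(-6.74), np.float64(5.82)]
slide [-1.000e-02 -1.403e+01  6.000e-01] yaw0 -3.114 ee [442.9 195.8 178.1] t 24.1
slide [-1.000e-02 -1.403e+01  5.100e+00] yaw0 -3.114 ee [442.9 195.8 178.1] t 24.1
```

The fingers closed on nothing at the expected height while pressing lightly upward. As with the lever ball, this suggests the real fingertips are higher than the reading. I'll re-measure the lids and check.

Run:
```python
from lids import *
lids("l2")
optics.get_image("scene")
st=robot.observe();print(st["q"].round(3),st["ee_pos"].round(1),proj(cam("scene"),st["ee_pos"]).round(),proj(cam("scene"),st["ee_pos"]+[0,0,25]).round())
save("s8",optics.get_image("scene"),5,(270,110,420,230))
```

```text
pin 0.95 384 171 [438.5 268.9   5. ]
pin 0.74 494 354 [706.6 455.6   5. ]
pin 0.71 607 35 [290.1 484.2   5. ]
pin 0.61 324 263 [562.3 202.1   5. ]
pin 0.57 322 174 [443.  196.2   5. ]
fit 0.86 [603.  45.  73.  90.] [152.  90. 104.] xy [286.9 484.4] yaw 0.837 iou 0.97
fit 0.79 [389. 174.  57.  81.] [192. 181. 159.] xy [438.  270.6] yaw 0.068 iou 0.95
fit 0.75 [501. 339.  30.  25.] [159. 135.  49.] xy [705.8 453.7] yaw 0.615 iou 0.09
fit 0.66 [321. 266.  45.  70.] [190. 178. 157.] xy [562.2 197.8] yaw 0.026 iou 0.36
fit 0.62 [322. 171.  56.  85.] [203. 191. 169.] xy [438.6 195.2] yaw 0.056 iou 0.95
[ 0.277 -0.074 -0.097  1.55   0.     0.249] [438.  194.2 169.6] [327. 155.] [327. 150.]
```

View pics/s8.png

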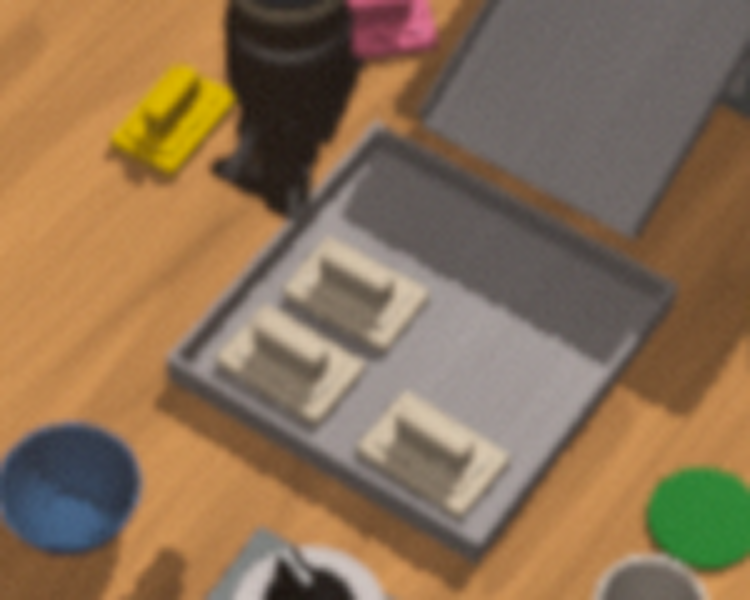

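Lid A has not moved; the tips had ridden on top of its handle. I'll go about 22 mm deeper, in steps, watching the force.

```bash
python3 -c "
from h import *
go([438.6,195,22],np.pi+.05)"
python3 -m jog '{"slide":[[0,0,0],[0,0,2],[0,0,4],[0,0,5],[0,0,5],[0,0,5.2],[0,0,5.4],[0,0,5.4]],"turn":[[0,0,0],[0,0,0],[0,0,0],[0,0,0],[0,0,0],[0,0,0],[0,0,0],[0,0,0]],"claw":[50,50,50,50,50,50,50,50]}' 50
```

```text
turnz -0.21 (alt 59.79 -60.21 ) j6 end [np.float64(0.37), np.float64(-5.91), np.float64(6.65)]
slide [-0.03  0.03  4.9 ] yaw0 -3.114 ee [437.7 194.1 169. ] t 24.35
t: 25.35
ee_pos: [439.4, 194.6, 9.7]
tool_rot: [0.001, -0.014, 1.0, 0.0]
wrist_force: [-0.9, -0.5, 1.4]
grip_width: 0.582
gripper_force: 0.0
```

```bash
python3 -m jog '{"slide":[[0,0,0.1],[0,0,0.2],[0,0,0.2],[0,0,0.2],[0,0,0.2],[0,0,0.2],[0,0,0.2]],"turn":[[0,0,0],[0,0,0],[0,0,0],[0,0,0],[0,0,0],[0,0,0],[0,0,0]],"claw":[50,50,12,12,12,12,12]}' 50
```

```text
t: 26.22
ee_pos: [438.9, 194.4, 3.1]
tool_rot: [0.0, -0.014, 1.0, 0.0]
wrist_force: [0.6, 0.2, 0.4]
grip_width: 0.2
gripper_force: 51.7
```

Lid A is gripped at about 17 mm opening and 52 N. I'll lift it and carry it to the tote.

```bash
python3 -m jog '{"slide":[[0,0,-1],[0,0,-2.5],[0,0,-4.5],[-0.05,-1.5,-5],[-0.1,-3.3,-5],[-0.1,-5.1,-5],[-0.15,-6.9,-5],[-0.15,-8.7,-5],[-0.15,-10.5,-5],[-0.15,-12.3,-5],[-0.15,-13.6,-5],[-0.15,-14,-5]],"turn":[[0,0,0],[0,0,0],[0,0,0],[0,0,0.2],[0,0,0.2],[0,0,0.2],[0,0,0.2],[0,0,0.2],[0,0,0.2],[0,0,0.2],[0,0,0.2],[0,0,0.2]],"claw":[10,10,10,10,10,10,10,10,10,10,10,10]}' 60
python3 - <<'E'
from look import *
c,im,o=look("t1",dict(tote=0))
for p in optics.outline_of("wrist","tote")[:1]:
    print(p["p"],p["box"])
go([455,-225,5.5],np.pi)
E
```

```text
t: 27.72
ee_pos: [454.2, -227.2, 152.0]
tool_rot: [-0.001, -0.002, 1.0, 0.0]
wrist_force: [-0.0, 0.1, -0.7]
grip_width: 0.197
gripper_force: 64.4
tote 0.43 594 387 [752.8 158.3   0. ]
0.86 [263.1, 233.6, 323.2, 269.5]
turnz 0.06 (alt 60.06 -59.94 ) j6 end [np.float64(-0.46), np.float64(-6.74), np.float64(5.82)]
slide [-0.01 -0.01  4.89] yaw0 -3.135 ee [ 454.6 -224.7  152.3] t 27.88
```

View pics/t1.png

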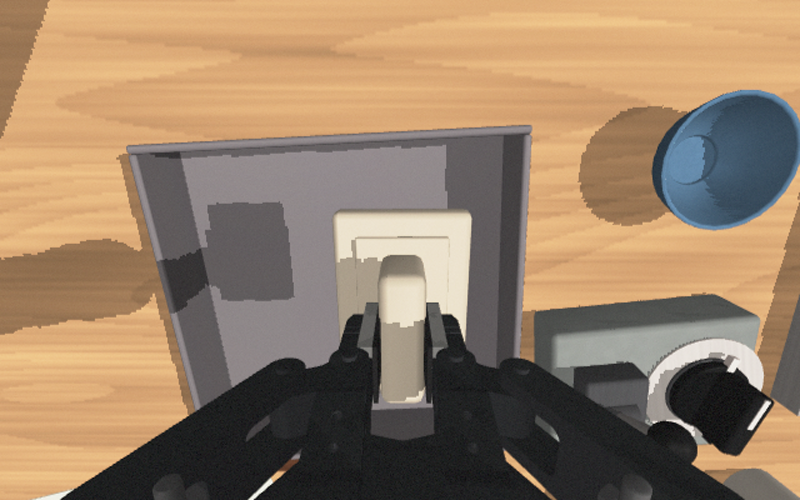

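The lid is held square at (320,230). The tote's near rim runs from (104,118) to (424,102).

Run:
```python
from h import *
c=cam("wrist")
for u,v in((104,118),(424,102),(417,285)):print(ray(c,u,v,60).round(1))
```

```text
[ 388.  -409.2   60. ]
[ 373.3 -140.    60. ]
[ 549.  -127.6   60. ]
```

```bash
python3 -m jog '{"slide":[[0,0,1.8],[0,0,3.4],[0,0,4.4],[0,0,4.8],[0,0,4.92],[0,0,4.92],[0,0,4.92],[0,0,4.92],[0,0,4.92],[0,0,3.5],[0,0,1],[0,0,-1]],"turn":[[0,0,0],[0,0,0],[0,0,0],[0,0,0],[0,0,0],[0,0,0],[0,0,0],[0,0,0],[0,0,0],[0,0,0],[0,0,0],[0,0,0]],"claw":[10,10,10,10,10,10,40,40,40,40,40,40]}'
python3 - <<'E'
from h import *
go([450,235,190],np.pi+.06)
E
```

```text
t: 29.38
ee_pos: [454.6, -225.2, 174.5]
tool_rot: [-0.0, -0.003, 1.0, 0.0]
wrist_force: [1.3, -0.9, -0.2]
grip_width: 0.47
gripper_force: 0.0
turnz -0.51 (alt 59.49 -60.51 ) j6 end [np.float64(0.42), np.float64(-5.86), np.float64(6.7)]
slide [ 0.05 15.34 -0.52] yaw0 -3.135 ee [ 454.6 -225.2  174.5] t 29.38
```

Now back over the tray, to re-measure in case a lid was knocked.

```bash
python3 -m jog '{"slide":[[0,1.5,-0.5],[0,3.3,-0.8],[0,5.1,-0.8],[0,6.9,-0.8],[0,8.7,-0.8],[0,10.5,-0.8],[0,12.3,-0.8],[0,14,-0.8],[0,15.3,-0.8],[0,15.3,-0.8],[0,15.3,-0.8]],"turn":[[0,0,0],[0,0,0],[0,0,-0.4],[0,0,-0.4],[0,0,-0.4],[0,0,-0.4],[0,0,-0.4],[0,0,-0.4],[0,0,-0.4],[0,0,-0.4],[0,0,-0.4]],"claw":[50,50,50,50,50,50,50,50,50,50,50]}' | grep ee_pos
python3 - <<'E'
from lids import *
lids("l3")
go([438,271,3.2],np.pi+.06)
E
```

```text
ee_pos: [451.8, 233.2, 197.0]
pin 0.9 563 36 [288.9 485.9   5. ]
pin 0.87 354 163 [438.9 272.4   5. ]
pin 0.69 292 251 [561.4 198.5   5. ]
fit 0.86 [292. 255.  44.  70.] [199. 187. 164.] xy [562.2 198.5] yaw 0.045 iou 0.86
fit 0.79 [355. 165.  51.  77.] [198. 187. 164.] xy [438.  271.1] yaw 0.092 iou 0.94
fit 0.57 [567.  44.  96.  88.] [166.  99. 114.] xy [287.1 483.4] yaw 0.837 iou 0.91
turnz -0.12 (alt 59.88 -60.12 ) j6 end [np.float64(0.49), np.float64(-5.79), np.float64(6.78)]
slide [0.41 1.3  6.46] yaw0 -3.095 ee [452.  232.5 197.1] t 30.9
```

```bash
python3 -m jog '{"slide":[[0.41,1.3,1],[0.41,1.3,2.5],[0.41,1.3,4],[0.41,1.3,5.4],[0.41,1.3,6.2],[0.41,1.3,6.46],[0.41,1.3,6.46],[0.41,1.3,6.46],[0.41,1.3,6.46],[0.41,1.3,6.46],[0.41,1.3,6.46]],"turn":[[0,0,-0.2],[0,0,-0.2],[0,0,-0.2],[0,0,-0.2],[0,0,-0.2],[0,0,-0.2],[0,0,-0.2],[0,0,-0.2],[0,0,-0.2],[0,0,-0.2],[0,0,-0.2]],"claw":[50,50,50,50,50,50,50,12,12,12,12]}' 60
python3 - <<'E'
from h import *
go([460,-320,150],np.pi+.05)
E
```

```text
t: 32.28
ee_pos: [439.1, 272.7, 5.1]
tool_rot: [0.002, -0.035, 0.999, 0.001]
wrist_force: [0.1, -0.6, 6.1]
grip_width: 0.195
gripper_force: 63.0
turnz 0.19 (alt 60.19 -59.81 ) j6 end [np.float64(-0.66), np.float64(-6.94), np.float64(5.63)]
slide [  0.68 -19.76  -4.83] yaw0 -3.072 ee [439.1 272.7   5.1] t 32.27
```

```bash
python3 -m jog '{"slide":[[0,0,-1],[0,0,-2.5],[0,0,-4.3],[0.05,-1.5,-4.9],[0.1,-3.3,-4.9],[0.2,-5.1,-4.9],[0.3,-6.9,-4.9],[0.4,-8.7,-4.9],[0.5,-10.5,-4.9],[0.55,-12.3,-4.9],[0.6,-14.1,-4.9],[0.65,-15.9,-4.9]],"turn":[[0,0,0],[0,0,0],[0,0,0],[0,0,0],[0,0,0.2],[0,0,0.2],[0,0,0.2],[0,0,0.2],[0,0,0.2],[0,0,0.2],[0,0,0.2],[0,0,0.2]],"claw":[10,10,10,10,10,10,10,10,10,10,10,10]}' 60 | grep -E "ee|grip"
python3 -m jog '{"slide":[[0,-1.5,0],[0,-3,0],[0,-3.8,0],[0,-3.86,0],[0,-3.86,0]],"turn":[[0,0,0],[0,0,0],[0,0,0],[0,0,0],[0,0,0]],"claw":[10,10,10,10,10]}' 60 | grep -E "ee|grip"
python3 - <<'E'
from h import *
go([460,-320,7],np.pi+.05)
E
```

```text
ee_pos: [451.0, -206.7, 149.6]
grip_width: 0.194
gripper_force: 62.0
ee_pos: [456.7, -319.9, 149.6]
grip_width: 0.194
gripper_force: 62.0
turnz -0.01 (alt 59.99 -60.01 ) j6 end [np.float64(-0.66), np.float64(-6.94), np.float64(5.63)]
slide [-0.11 -0.01  4.75] yaw0 -3.093 ee [ 456.7 -319.9  149.6] t 34.4
```

```bash
python3 -m jog '{"slide":[[-0.1,0,1.8],[-0.1,0,3.4],[-0.1,0,4.4],[-0.1,0,4.7],[-0.1,0,4.77],[-0.1,0,4.77],[-0.1,0,4.77],[-0.1,0,4.77],[-0.1,0,4.77],[-0.1,0,3.5],[-0.1,0,1],[-0.1,0,-1]],"turn":[[0,0,0],[0,0,0],[0,0,0],[0,0,0],[0,0,0],[0,0,0],[0,0,0],[0,0,0],[0,0,0],[0,0,0],[0,0,0],[0,0,0]],"claw":[10,10,10,10,10,10,40,40,40,40,40,40]}' | grep -E "ee|grip"
python3 - <<'E'
from lids import *
lids("l4",zb=6)
go([540,190,220],np.pi+.03)
E
```

```text
ee_pos: [459.6, -320.4, 171.4]
grip_width: 0.47
gripper_force: 0.0
pin 0.83 318 181 [ 464.7 -323.9    6. ]
pin 0.69 403 178 [ 456.7 -226.3    6. ]
pin 0.18 426 374 [ 743.8 -154.7    6. ]
fit 0.93 [321. 177.  58.  76.] [211. 199. 178.] xy [ 459.5 -322.5] yaw 0.054 iou 0.95
fit 0.55 [408. 179.  62.  81.] [199. 188. 168.] xy [ 456.5 -226.4] yaw -0.006 iou 0.91
turnz 0.18 (alt 60.18 -59.82 ) j6 end [np.float64(0.31), np.float64(-5.97), np.float64(6.59)]
slide [-3.41 16.96 -1.46] yaw0 -3.093 ee [ 462.6 -323.1  176.1] t 36.05
```

Both lids lie flat on the tote floor. Now for lid B.

```bash
python3 -m jog '{"slide":[[0,1.5,-1.5],[-0.3,3.3,-1.8],[-0.7,5.1,-1.8],[-1,6.9,-1.8],[-1.4,8.7,-1.8],[-1.8,10.5,-1.8],[-2.2,12.3,-1.8],[-2.7,14.1,-1.8],[-3.1,15.7,-1.8],[-3.4,17,-1.8],[-3.4,17,-1.8],[-3.4,17,-1.8]],"turn":[[0,0,0],[0,0,0.2],[0,0,0.2],[0,0,0.2],[0,0,0.2],[0,0,0.2],[0,0,0.2],[0,0,0.2],[0,0,0.2],[0,0,0.2],[0,0,0.2],[0,0,0.2]],"claw":[50,50,50,50,50,50,50,50,50,50,50,50]}' | grep ee_pos
python3 - <<'E'
from lids import *
lids("l5")
go([562,198.5,4],np.pi+.03)
E
```

```text
ee_pos: [536.5, 193.1, 223.0]
pin 0.68 327 187 [561.5 200.9   5. ]
pin 0.66 492 285 [707.3 453.6   5. ]
fit 0.89 [  8. 109.  14.  54.] [165. 154. 136.] xy [ 470.6 -245.4] yaw 1.584 iou 0.96
fit 0.68 [ 65. 216.  71.  31.] [36. 35. 35.] xy [ 613.2 -158.2] yaw 1.966 iou 0.36
fit 0.67 [495. 290.  66.  67.] [182. 157.  55.] xy [708.  455.3] yaw 0.711 iou 0.83
fit 0.61 [326. 187.  41.  71.] [199. 187. 164.] xy [561.6 197.1] yaw 0.008 iou 0.94
turnz -0.04 (alt 59.96 -60.04 ) j6 end [np.float64(0.31), np.float64(-5.97), np.float64(6.59)]
slide [-0.84  0.18  7.33] yaw0 -3.116 ee [536.9 192.4 224. ] t 37.7
```

```bash
python3 -m jog '{"slide":[[-0.84,0.15,1],[-0.84,0.15,3],[-0.84,0.15,5],[-0.84,0.15,6.4],[-0.84,0.15,7.1],[-0.84,0.15,7.33],[-0.84,0.15,7.33],[-0.84,0.15,7.33],[-0.84,0.15,7.33],[-0.84,0.15,7.33],[-0.84,0.15,7.33]],"turn":[[0,0,0],[0,0,0],[0,0,0],[0,0,0],[0,0,0],[0,0,0],[0,0,0],[0,0,0],[0,0,0],[0,0,0],[0,0,0]],"claw":[50,50,50,50,50,50,50,12,12,12,12]}' 60
python3 -m jog '{"slide":[[0,0,-1],[0,0,-3],[0,0,-5],[0,0,-6.7],[0,0,-6.7]],"turn":[[0,0,0],[0,0,0],[0,0,0],[0,0,0],[0,0,0]],"claw":[10,10,10,10,10]}' 60
python3 - <<'E'
from h import *
go([565,-219,205],np.pi+.05)
E
```

```text
t: 39.08
ee_pos: [563.7, 199.2, 6.3]
tool_rot: [0.002, -0.014, 1.0, 0.0]
wrist_force: [0.1, -0.8, 6.1]
grip_width: 0.194
gripper_force: 63.1
t: 39.7
ee_pos: [564.9, 199.7, 211.1]
tool_rot: [0.005, -0.014, 1.0, 0.001]
wrist_force: [0.6, 0.4, -2.2]
grip_width: 0.194
gripper_force: 62.2
turnz -0.21 (alt 59.79 -60.21 ) j6 end [np.float64(-0.42), np.float64(-6.7), np.float64(5.86)]
slide [  0.39 -13.95   0.2 ] yaw0 -3.114 ee [564.9 199.7 211.1] t 39.7
```

```bash
python3 -m jog '{"slide":[[0.05,-1.5,0],[0.1,-3.3,0],[0.15,-5.1,0],[0.2,-6.9,0],[0.25,-8.7,0],[0.3,-10.5,0],[0.35,-12.2,0],[0.39,-13.6,0],[0.39,-13.95,0],[0.39,-13.95,0],[0.39,-13.95,0]],"turn":[[0,0,0],[0,0,-0.2],[0,0,-0.2],[0,0,-0.2],[0,0,-0.2],[0,0,-0.2],[0,0,-0.2],[0,0,-0.2],[0,0,-0.2],[0,0,-0.2],[0,0,-0.2]],"claw":[10,10,10,10,10,10,10,10,10,10,10]}' 60
python3 - <<'E'
from h import *
go([565,-219,7.8],np.pi+.05)
E
```

```text
t: 41.08
ee_pos: [561.9, -218.2, 204.5]
tool_rot: [-0.001, -0.025, 1.0, 0.001]
wrist_force: [0.9, 0.1, -2.1]
grip_width: 0.197
gripper_force: 62.0
turnz 0.0 (alt 60.0 -60.0 ) j6 end [np.float64(-0.42), np.float64(-6.7), np.float64(5.86)]
slide [-0.1  -0.03  6.56] yaw0 -3.091 ee [ 561.9 -218.2  204.5] t 41.08
```

```bash
python3 -m jog '{"slide":[[-0.1,0,1.8],[-0.1,0,3.6],[-0.1,0,5.3],[-0.1,0,6.3],[-0.1,0,6.56],[-0.1,0,6.56],[-0.1,0,6.56],[-0.1,0,6.56],[-0.1,0,6.56],[-0.1,0,5],[-0.1,0,3],[-0.1,0,1]],"turn":[[0,0,0],[0,0,0],[0,0,0],[0,0,0],[0,0,0],[0,0,0],[0,0,0],[0,0,0],[0,0,0],[0,0,0],[0,0,0],[0,0,0]],"claw":[10,10,10,10,10,10,40,40,40,40,40,40]}' | grep -E "ee|grip"
python3 - <<'E'
from lids import *
lids("l6",zb=6)
go([520,30,240],np.pi+.05)
E
```

```text
ee_pos: [564.8, -219.6, 176.9]
grip_width: 0.468
gripper_force: 0.0
pin 0.94 229 77 [ 463.1 -322.7    6. ]
pin 0.92 322 77 [ 458.1 -225.     6. ]
pin 0.91 322 174 [ 562.9 -219.4    6. ]
fit 0.94 [322.  73.  59.  95.] [212. 201. 180.] xy [ 456.9 -225.9] yaw 0.019 iou 0.96
fit 0.88 [228.  74.  67.  95.] [213. 202. 182.] xy [ 460.1 -321.5] yaw 0.058 iou 0.94
fit 0.84 [324. 177.  54.  78.] [207. 195. 173.] xy [ 564.5 -219.7] yaw 0.072 iou 0.95
fit 0.25 [250. 285. 123.  22.] [93. 59. 42.] xy [ 722.1 -356.8] yaw 2.172 iou 0.22
turnz -0.01 (alt 59.99 -60.01 ) j6 end [np.float64(0.01), np.float64(-6.28), np.float64(6.29)]
slide [ 1.19  8.45 -1.95] yaw0 -3.093 ee [ 568.1 -221.3  181.5] t 42.73
```

All three lids are flat in the tote. Next, a view of the knob from above.

```bash
python3 -m jog '{"slide":[[0.2,0,-2],[0.4,1.8,-2],[0.6,3.6,-2],[0.8,5.4,-2],[1,7.2,-2],[1.2,8.4,-2],[1.2,8.4,-2],[1.2,8.4,-2]],"turn":[[0,0,0],[0,0,0],[0,0,0],[0,0,0],[0,0,0],[0,0,0],[0,0,0],[0,0,0]],"claw":[60,60,60,60,60,60,60,60]}' | grep -E "ee|grip"
cat > knob.py <<'E'
from look import *
def knob(n,crop=(240,80,420,260),s=3):
    c,im,o=look(n,dict(knob_grip=84,knob_pointer=63,index_mark=60,run_lever_tip=133,console=0),crop=crop,s=s)
    lab=cv2.cvtColor(im,cv2.COLOR_RGB2GRAY)
    K=o.get("knob_grip",[[582,31,84]])[0];ax=np.array(K[:2])
    for k in("knob_pointer","index_mark"):
        for w in o.get(k,[]):print(k,"ang deg",np.degrees(np.arctan2(*(w[:2]-ax)[::-1])).round(1),"r",np.linalg.norm(w[:2]-ax).round(1))
    return c,im,o
E
python3 - <<'E'
from knob import *
c,im,o=knob("k1")
print(proj(c,[582,31,63]))
E
```

```text
ee_pos: [516.5, 29.9, 234.1]
grip_width: 0.703
gripper_force: 0.0
knob_grip 0.68 317 238 [585.8  27.9  84. ]
knob_pointer 0.78 332 200 [545.2  43.7  63. ]
index_mark 0.25 319 234 [592.2  29.5  60. ]
run_lever_tip 0.57 228 234 [564.1 -60.9 133. ]
run_lever_tip 0.39 202 302 [644.3 -91.7 133. ]
console 0.76 288 217 [593.8 -15.2   0. ]
console 0.66 225 235 [ 627.3 -108.1    0. ]
console 0.45 292 323 [779.3  -6.1   0. ]
knob_pointer ang deg 158.8 r 43.6
index_mark ang deg 13.9 r 6.6
[320.14480702 227.72803926]
```

View pics/k1.png

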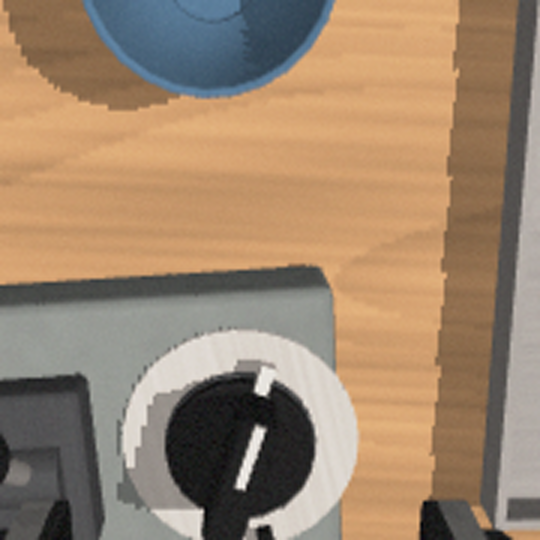

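The pointer tooth is at original (328,207) and the ring centre at about (320,227). The index block is at about (328,258) on the far side. Next I compute the angles.

Run:
```python
from h import *
c=cam("wrist")
for z in(52,56):
    print("ring",z,[ray(c,*p,z).round(1) for p in((320,226.7),(280.7,226),(359.3,226),(320,190),)])
print("tooth",ray(c,328.3,206.7,65),"idx",[ray(c,328.3,257.7,z).round(1) for z in(54,60)])
print("line ends z96",ray(c,326.5,223,96).round(1),ray(c,320,243,96).round(1))
optics.get_image("scene");cs=cam("scene")
for k,z in dict(knob_pointer=63,index_mark=58,knob_grip=84).items():
    for d in optics.pinpoint("scene",k)[:2]:
        r,q=d["point"];print(k,round(d["p"],2),ray(cs,q,r,z).round(1))
go([585,29.5,120],np.radians(162.6))
```

```text
ring 52 [array([586.3,  30.4,  52. ]), array([587.7, -19.7,  52. ]), array([582.9,  80.5,  52. ]), array([537.7,  28.2,  52. ])]
ring 56 [array([584.6,  30.4,  56. ]), array([586. , -19.2,  56. ]), array([581.3,  79.8,  56. ]), array([536.6,  28.1,  56. ])]
tooth [554.42907263  39.00343363  65.        ] idx [array([628.8,  43.3,  54. ]), array([625.6,  43. ,  60. ])]
line ends z96 [563.2  36.8  96. ] [587.9  30.7  96. ]
knob_pointer 0.74 [542.9  34.5  63. ]
knob_pointer 0.58 [418.5 -11.1  63. ]
index_mark 0.91 [617.1  50.   58. ]
knob_grip 0.74 [577.   29.9  84. ]
knob_grip 0.64 [765.5 121.8  84. ]
turnz 3.36 (alt 63.36 -56.64 ) j6 end [np.float64(0.35), np.float64(-5.93), np.float64(6.64)]
slide [-2.27 -0.12  3.84] yaw0 -3.093 ee [516.9  29.9 235.2] t 44.23
```

```bash
python3 -m jog '{"slide":[[-1.2,-0.1,1],[-2.28,-0.1,2.5],[-2.28,-0.1,3.8],[-2.28,-0.1,5],[-2.28,-0.1,6],[-2.28,-0.1,6.2],[-2.28,-0.1,6.2],[-2.28,-0.1,6.2],[-2.28,-0.1,6.2],[-2.28,-0.1,6.2],[-2.28,-0.1,6.2],[-2.28,-0.1,6.2]],"turn":[[0,0,1.6],[0,0,3.2],[0,0,3.2],[0,0,3.2],[0,0,3.2],[0,0,3.2],[0,0,3.2],[0,0,3.2],[0,0,3.2],[0,0,3.2],[0,0,3.2],[0,0,3.2]],"claw":[60,60,60,60,60,60,60,10,10,10,10,10]}' 60
```

```text
t: 45.72
ee_pos: [586.3, 30.6, 50.9]
tool_rot: [0.001, 0.143, 0.99, 0.0]
wrist_force: [-0.5, 0.4, 6.2]
grip_width: 0.172
gripper_force: 59.7
```

```bash
python3 -m jog '{"slide":[[0,0,0],[0,0,0],[0,0,0],[0,0,0]],"turn":[[0,0,1],[0,0,2],[0,0,3],[0,0,3]],"claw":[10,10,10,10]}' 80
python3 -c "
from bench import robot;s=robot.observe();print(s['torque'],s['q'].round(2))"
```

```text
t: 46.22
ee_pos: [586.2, 30.3, 51.0]
tool_rot: [0.001, 0.296, 0.955, 0.0]
wrist_force: [-0.2, -0.5, 6.4]
grip_width: 0.166
gripper_force: 81.4
[-0.08404499  0.35961709 -0.02853112] [-0.06  0.23 -0.01  1.33 -0.    0.54]
```

```bash
python3 -m jog '{"slide":[[0,0,0],[0,0,0],[0,0,0],[0,0,0],[0,0,0],[0,0,0],[0,0,0],[0,0,0],[0,0,0],[0,0,0],[0,0,0],[0,0,0]],"turn":[[0,0,1.2],[0,0,2.4],[0,0,3.6],[0,0,4.8],[0,0,6],[0,0,7.2],[0,0,8.4],[0,0,9.6],[0,0,10.8],[0,0,12],[0,0,13.2],[0,0,13.2]],"claw":[10,10,10,10,10,10,10,10,10,10,10,10]}' 80
python3 -m jog '{"slide":[[0,0,0],[0,0,0],[0,0,0],[0,0,0],[0,0,0],[0,0,0],[0,0,0],[0,0,0]],"turn":[[0,0,1.2],[0,0,2.4],[0,0,3.6],[0,0,4.8],[0,0,6],[0,0,7.2],[0,0,8.2],[0,0,8.2]],"claw":[10,10,10,10,10,10,10,10]}' 80
python3 -c "
from bench import robot;s=robot.observe();print(s['torque'],s['q'].round(2))"
```

```text
t: 47.72
ee_pos: [585.0, 30.0, 51.0]
tool_rot: [0.001, 0.837, 0.547, -0.0]
wrist_force: [-3.1, -0.7, 7.9]
grip_width: 0.167
gripper_force: 81.7
t: 48.72
ee_pos: [584.5, 30.6, 51.0]
tool_rot: [0.0, 0.989, 0.149, -0.0]
wrist_force: [-4.8, -0.1, 8.5]
grip_width: 0.167
gripper_force: 81.8
[-0.026954    1.07639269 -0.02941598] [-0.06  0.23 -0.02  1.33 -0.    2.78]
```

```bash
python3 -m jog '{"slide":[[0,0,0],[0,0,0],[0,0,-1],[0,0,-3],[0,0,-5],[0,0,-6],[0,0,-6],[0,0,-6]],"turn":[[0,0,0],[0,0,0],[0,0,0],[0,0,0],[0,0,0],[0,0,0],[0,0,0],[0,0,0]],"claw":[60,60,60,60,60,60,60,60]}' | grep ee_pos
python3 - <<'E'
from knob import *
c,im,o=knob("k2",crop=(240,100,420,260),s=4)
np.save("k2c.npy",np.array([0]))
import pickle;pickle.dump((c,im),open("k2.pkl","wb"))
print(proj(c,[585.3,30.4,55]).round(1),proj(c,[627,43,58]).round(1))
E
```

```text
ee_pos: [584.9, 30.6, 227.5]
knob_grip 0.62 320 181 [585.3  31.9  84. ]
knob_pointer 0.81 326 141 [625.6  38.2  63. ]
index_mark 0.64 323 141 [624.4  40.6  60. ]
run_lever_tip 0.7 402 244 [559.7 -60.2 133. ]
console 0.89 354 173 [589.4 -15.1   0. ]
console 0.17 598 146 [ 718.7 -310.9    0. ]
knob_pointer ang deg 8.9 r 40.8
index_mark ang deg 12.5 r 40.1
[321.4 175.1] [321.7 137.6]
```

View pics/k2.png

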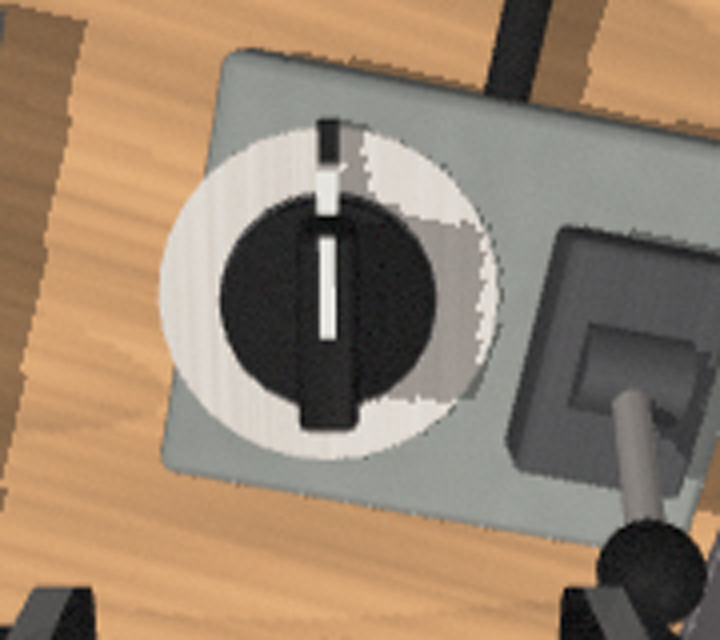

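The white pointer lines up with the black index block: tooth at about (322,147) and block at (322,135), both on the knob's axis line. The lever ball is at (402,244), still at stop. Now to push the lever back to run.

```bash
python3 -c "
from h import *
go([512,-65,225],np.radians(96))"
```

```text
turnz -13.13 (alt 46.87 -73.13 ) j6 end [np.float64(1.34), np.float64(-4.94), np.float64(7.62)]
slide [-3.25  2.33  0.09] yaw0 0.3 ee [584.6  30.7 227.7] t 50.02
```

```bash
python3 -m jog '{"slide":[[-1.5,0,0],[-3.25,0.8,0],[-3.25,2.33,0],[-3.25,2.33,0],[-3.25,2.33,0],[-3.25,2.33,0],[-3.25,2.33,0],[-3.25,2.33,0],[-3.25,2.33,0],[-3.25,2.33,0]],"turn":[[0,0,-1.7],[0,0,-3.4],[0,0,-5.1],[0,0,-6.8],[0,0,-8.5],[0,0,-10.2],[0,0,-11.9],[0,0,-13.1],[0,0,-13.1],[0,0,-13.1]],"claw":[0,0,0,0,0,0,0,0,0,0]}' 100 | grep ee_pos
python3 -c "
from h import *
go([512,-65,98]);go([595,-57,98])"
```

```text
ee_pos: [512.7, -64.9, 229.0]
slide [-0.   -0.02  4.37] yaw0 1.67 ee [512.7 -64.9 229. ] t 51.27
slide [-0.01  2.76  4.37] yaw0 1.67 ee [512.7 -64.9 229. ] t 51.27
```

```bash
python3 -m jog '{"slide":[[0,0,2],[0,0,4],[0,0,4.37],[0,0,4.37],[0,0.4,4.37],[0,0.8,4.37],[0,1.2,4.37],[0,1.6,4.37],[0,2,4.37],[0,2.4,4.37],[0,2.76,4.37],[0,2.76,4.37]],"turn":[[0,0,0],[0,0,0],[0,0,0],[0,0,0],[0,0,0],[0,0,0],[0,0,0],[0,0,0],[0,0,0],[0,0,0],[0,0,0],[0,0,0]],"claw":[0,0,0,0,0,0,0,0,0,0,0,0]}'
for i in 1 2 3; do python3 -m jog '{"slide":[[0,0.1,0],[0,0.2,0],[0,0.2,0]],"turn":[[0,0,0],[0,0,0],[0,0,0]],"claw":[0,0,0]}' | grep -E "ee_pos|wrist"; done
```

```text
t: 52.78
ee_pos: [596.0, -56.4, 97.6]
tool_rot: [0.0, 0.67, 0.742, 0.0]
wrist_force: [0.4, 0.0, 0.4]
grip_width: -0.004
gripper_force: 0.0
ee_pos: [601.1, -56.0, 98.0]
wrist_force: [-1.0, 0.3, -0.4]
ee_pos: [602.6, -55.8, 98.0]
wrist_force: [-10.9, -0.9, 4.1]
ee_pos: [602.8, -55.8, 97.9]
wrist_force: [-23.3, -1.9, 10.9]
```

It met the stop at TCP x≈603, which puts the ball at x≈630, its original run position. I'll retreat and verify everything.

```bash
python3 -m jog '{"slide":[[0,-0.7,0],[0,-1.5,0],[0,-1.8,-1],[0,-1.8,-3],[0,-1.8,-5],[0,-2.5,-5.5],[0,-2.5,-5.5],[0,-2.5,-5.5]],"turn":[[0,0,0],[0,0,0],[0,0,0],[0,0,0],[0,0,0],[0,0,0],[0,0,0],[0,0,0]],"claw":[0,0,0,0,0,0,0,0]}' | grep -E "ee_pos|wrist"
python3 - <<'E'
from lids import *
lids("f1",zb=6)
c,im,o=look("f2",dict(run_lever_tip=133,knob_grip=84,knob_pointer=63,index_mark=60,tote=0))
for n in("scene","top"):
  optics.get_image(n)
  for k,z in dict(run_lever_tip=133,lid0=6,knob_pointer=63,index_mark=60).items():
    for d in optics.pinpoint(n,k)[:6]:
      r,q=d["point"];print(n,k,round(d["p"],2),ray(cam(n),q,r,z).round())
E
```

```text
ee_pos: [538.8, -62.3, 262.0]
wrist_force: [0.2, -0.0, 0.3]
pin 0.98 260 260 [ 456.5 -228.2    6. ]
pin 0.8 332 261 [ 571.2 -219.6    6. ]
pin 0.68 510 4 [751.3 159.    6. ]
fit 0.85 [328. 261.  56.  30.] [206. 193. 170.] xy [ 564.5 -219.3] yaw 0.096 iou 0.12
fit 0.65 [259. 262.  62.  40.] [201. 190. 169.] xy [ 455.3 -227.9] yaw 0.006 iou 0.94
fit 0.44 [372.  97.  62.  55.] [47. 47. 46.] xy [589.9  23.5] yaw 1.084 iou 0.66
run_lever_tip 0.83 413 184 [631.8 -51.4 133. ]
knob_grip 0.63 373 97 [585.6  30.2  84. ]
knob_pointer 0.77 406 91 [625.7  41.9  63. ]
index_mark 0.85 408 92 [629.4  41.1  60. ]
index_mark 0.21 222 100 [411.9  10.1  60. ]
tote 0.71 298 286 [ 519.7 -273.3    0. ]
tote 0.57 222 98 [392.8  11.7   0. ]
scene run_lever_tip 0.65 [ 776. -193.  133.]
scene run_lever_tip 0.38 [623. -60. 133.]
scene lid0 0.96 [ 560. -221.    6.]
scene lid0 0.87 [ 448. -308.    6.]
scene lid0 0.81 [296. 453.   6.]
scene lid0 0.81 [715. 438.   6.]
scene lid0 0.63 [390.  15.   6.]
scene lid0 0.39 [757. 150.   6.]
scene knob_pointer 0.65 [623.  39.  63.]
scene index_mark 0.63 [622.  43.  60.]
top run_lever_tip 0.43 [632. -54. 133.]
top lid0 0.94 [293. 477.   6.]
top lid0 0.92 [714. 455.   6.]
top lid0 0.58 [ 459. -315.    6.]
top lid0 0.56 [233. 301.   6.]
top lid0 0.15 [647.  36.   6.]
top knob_pointer 0.66 [633.  36.  63.]
top knob_pointer 0.46 [739. 164.  63.]
top knob_pointer 0.46 [764.  -3.  63.]
top index_mark 0.47 [749. 158.  60.]
```

Run lever at x≈631 (run), pointer on the index mark, three lids in the tote and no lid left in the tray. I'm handing it in.

```bash
python3 -c "
from bench import robot
print(robot.observe()['t'],robot.close_job())"
```

```text
the job is handed in; nothing more can be done
55.85 None
```

Job handed in at about 56 s: I pulled the lever to stop, laid all three lids from the tray flat in the tote, set the knob pointer on the index mark and pushed the lever back to run; the final camera readings agree, but the hand-in returned no verdict.

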